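Go / no-go check of a panel bushing

ROBOT

A 7-joint arm with a two-finger parallel gripper is mounted at the origin on the work surface. World frame = base frame: x ahead of the robot, y to its left, z up, the work surface at z = 0. Lengths are in m, angles in rad, forces in N, time in s.
With the tool pointing down it reaches from about 0.35 to 0.9 m from the base axis. Payload 7.2 kg.
Tool frame: the origin (TCP) lies on the centre line of the jaws, within the pads' length; the fingertips stand 25 mm ahead of it and the grasp point (between the pads) lies 6 mm ahead of it (bot.finger_overhang is the z of the fingertips in the tool frame, in m); z points along the fingers, x is the direction in which the jaws open and shut, and the axes are right-handed (so a half turn about z gives the same grasp; the last joint's range is limited). The gripper opens to 88 mm and grips with 3 to 60 N. Pads are 20 mm wide; open, the fingers measure 115 mm over their backs; the gripper's body (75 mm by 178 mm) begins 61 mm behind the grasp point.
Start: joints at [1.074, 0.411, -0.013, 1.596, 0.006, 1.134, -0.082], TCP at [0.26, -0.568, 0.248] pointing down, gripper open.
Joint ranges: [-2.95, 2.95], [-0.29, 1.99], [-1.47, 1.44], [0.14, 2.54], [-1.03, 4.17], [0.13, 1.85], [-2.86, 2.86]. Speed limits (rad/s): [2.39, 2.39, 3.01, 3.01, 3.14, 3.14, 3.14].

INTERFACE

Orientations are given as a unit quaternion [w, x, y, z].
In Python, from bench import bot, ik, telemetry, cams gives the robot as it stands. Calls block until the motion is done:
- bot.move_pose(position, orientation): joint-space move of the TCP to a pose.
- bot.line_to(position, max_speed=0.15, rotation=None, f_stop=None): straight line of the TCP; rotation=None keeps the orientation; max_speed is the mean speed in m/s. With f_stop (N) it stops when the force on the tool has changed by that much, and returns True; else False.
- bot.goto_joints(angles): joint-space move.
- bot.move_gripper(opening): opening from 0.0 (shut) to 1.0 (fully open); the grip force is fixed at half the most; returns when the fingers have stopped.
- bot.hold(seconds).
- ik(position, orientation): joint angles nearest the present ones, or None.
- telemetry.get_obs(): the state.
- cams.snapshot(name): name is "scene" or "side" or "wrist"; returns the picture (384x512x3 uint8, red, green, blue); there is no depth.
- cams.camera_params(name): a dict with "fx", "fy", "cx", "cy" (pixels), "R" (3x3) and "t" (3): a world point X has camera coordinates R X + t. Camera axes: x right, y down, z forward; pixel columns grow to the right and rows downward; lengths in m; the calibration is good to about 2 mm. A picture is of the moment at which its call begins: read the wrist's pose just before it. camera_params takes no time and is no camera call; for the wrist camera it gives the pose at the moment of the call.
A pose or a line that the arm cannot do raises bot.MotionError and nothing moves.
- bot.close_job(): hands the job in, once; it reports no verdict.
The state is a dict: "time_s": time; "q": joint angles; "joint_velocities": joint speeds; "joint_torque": joint torques, N m; "tool_pos": TCP position; "tcp_rot": TCP orientation; "wrist_force": force on the tool from outside, world axes, zero at the start; "torque": the same for the moment, N m; "finger_gap": opening from 0.0 (shut) to 1.0 (fully open).
Only numpy, scipy, OpenCV 4.12 (cv2) and the standard library are available. Lean on these libraries where they do the work, as an engineer would, in place of code of your own. Each camera call takes 0.05 s, during which the arm holds its last target.

TASK

Check the steel bushing in the upright white panel with the double-ended plug gauge from the grey cradle: slide the long go end fully home, until its shoulder bears lightly on the bushing, and pause there a moment. Then turn the gauge round and press the short no-go end squarely against the mouth of the same bore for a moment, firmly enough to be sure that it is refused but never forcing the gauge. Lay the gauge back in its cradle, either way round, let go, and leave everything else on the bench where it is.

Things in the scene. Friction and masses are not known exactly. Their poses are not given: they have to be found in the camera images.
- gauge: Loose double-ended plug gauge, about 0.3 kg, 160 mm long, lying level in the cradle. Origin on its axis at the middle of its grip (half-way up); x runs along it to the go end. Aluminium grip 22 x 22 mm square, 110 mm long, two faces upright: pinch across y at the middle. At each end of the grip a steel shoulder 32 mm across, 6 mm thick (55 to 61 mm from the origin), then the plug.
- go_tip (a point): Centre of the go plug's end, 87 mm from the gauge's origin along +x. The go plug is the long one: 20 mm across, 26 mm long beyond its shoulder, the last 3 mm tapered to 16 mm.
- nogo_tip (a point): Centre of the no-go plug's flat end face, 73 mm from the gauge's origin along -x. The no-go plug is the short one: 25 mm across, 12 mm long beyond its shoulder.
- panel: Fixed upright white panel 260 mm wide and 158 mm tall, in an aluminium frame with feet. Origin on the table below its middle; its x axis is level and points into the front face (the way the gauge goes in), y along the panel, z up. Front face at x = -20 mm.
- bore (a point): On the level bore axis where it crosses the panel's front face, 120 mm above the table; axes as the panel's (x is the way in). The bore, 21.5 mm, straight and open, is in a square steel bushing 46 x 46 x 40 mm whose flat front stands 4 to 20 mm proud of the panel (towards -x). How far differs each time and must be felt; it is rigid. The go shoulder stops on its front; the no-go plug cannot enter.
- seat (a point): Fixed cradle: where the gauge's origin lies when seated, 55 mm above the table; x runs along the gauge lying in it. Two uprights 10 mm thick, 38 mm either side of this point along x, with notches 27 mm wide and flared tops that reach 65 mm above the table; base 120 x 70 x 12 mm. The gauge may lie up to 12 mm off centre along x.
- lamps: Bystander, not to be disturbed: blue lamp box, 150 x 240 mm, with six white bulbs. Origin under its middle.
- meter: Bystander, not to be disturbed: yellow hand-held meter lying flat, 75 x 150 x 40 mm. Origin under its middle.
- driver: Bystander, not to be disturbed: screwdriver lying flat. Origin under its middle.
- spare: Bystander, not to be disturbed: loose square steel block 46 x 46 x 30 mm with a hole, lying flat. Origin under its middle.
- tray: Bystander, not to be disturbed: open blue plastic tray 130 x 180 x 45 mm. Origin under its middle.
- jar: Bystander, not to be disturbed: white jar, 60 mm across, 90 mm tall. Origin under its middle.
- sleeve: Bystander, not to be disturbed: brass sleeve, 40 mm across, 30 mm tall. Origin under its middle.
There are look-alikes about, which are no part of the job. Leave any blue or turquoise look-alike of the part that bears seat alone.

How it is judged:
By the outcome, as a careful person would: the job done as asked, in the order asked, and still so for the second after the job is handed in, with the robot touching nothing.
It also fails if it takes over 69 s, if anything falls off the work surface, if the arm or the gripper's body presses on something with over 40 N, if the wrist force passes 120 N, or if a joint passes its speed limit or range.

## Working session

There is one attempt and no reset: what is moved stays moved. The work goes in short steps, each a Python script; the robot and the scene stay as the last script left them, time stands still between calls to the robot, and variables do not carry over. Pictures are saved under pics/ and viewed, and the job is handed in when it is done.

```bash
ls; mkdir -p pics
python3 - <<'E'
from bench import bot, ik, telemetry, cams
import cv2
for n in ["scene","side","wrist"]:
    im=cams.snapshot(n); cv2.imwrite(f"pics/{n}0.png",im[:,:,::-1])
    p=cams.camera_params(n); print(n,p)
o=telemetry.get_obs(); print(o)
E
```

```text
pics
scene {'fx': 453.5964656148934, 'fy': 453.5964656148934, 'cx': 255.69250202365524, 'cy': 193.98127198349246, 'R': array([[ 0.84304248,  0.53775466,  0.00996463],
       [ 0.33767005, -0.51476586, -0.78803239],
       [-0.41863864,  0.66770954, -0.61555313]]), 't': array([-0.4218823 , -0.17658812,  1.68888971])}
side {'fx': 415.3408271795399, 'fy': 415.3408271795399, 'cx': 257.3811456728736, 'cy': 198.39704074950762, 'R': array([[-0.96797341, -0.25021218, -0.02052664],
       [-0.13133546,  0.57437082, -0.80799081],
       [ 0.21395905, -0.77941775, -0.58883741]]), 't': array([0.50583403, 0.21195244, 1.21948567])}
wrist {'fx': 326.85663426210857, 'fy': 326.85663426210857, 'cx': 255.0733702305234, 'cy': 187.61815565119983, 'R': array([[ 0.41592544, -0.90939799, -0.00114753],
       [-0.87515243, -0.40060516,  0.27133695],
       [-0.24721298, -0.11185167, -0.96248374]]), 't': array([-0.62541409, -0.03255381,  0.38899246])}
{'time_s': 0.15, 'q': array([ 1.07377205,  0.4116876 , -0.0127219 ,  1.59679832,  0.00559874,
        1.13429698, -0.0821954 ]), 'joint_velocities': array([-0.00062432, -0.001855  ,  0.00122003, -0.00161931, -0.00010707,
        0.00033395, -0.00067543]), 'joint_torque': array([ 1.99474474e-03, -5.88333750e+01,  6.42667338e-01, -2.91289544e+01,
       -5.37491043e-02,  1.58275774e-02,  1.08614936e-04]), 'tool_pos': array([ 0.25971684, -0.56811705,  0.24704188]), 'tcp_rot': array([-2.79694365e-04,  8.41378200e-01, -5.40446473e-01, -5.05063763e-04]), 'wrist_force': array([ 0.01732831,  0.77590404, -0.71098366]), 'torque': array([-0.03672219,  0.04515215, -0.0208069 ]), 'finger_gap': 1.0005968057543668}
```

View pics/scene0.png

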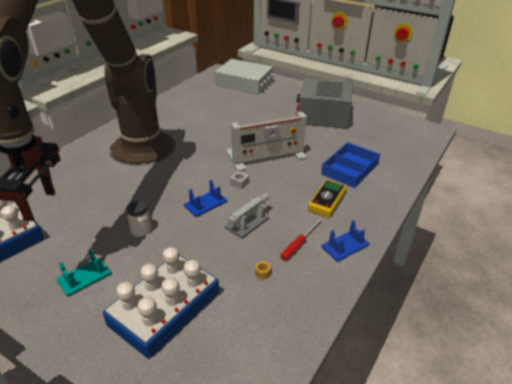

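View pics/side0.png

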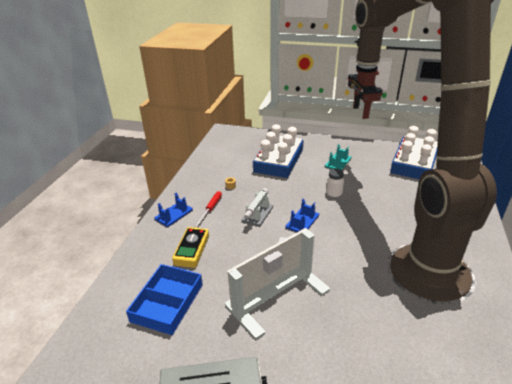

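View pics/wrist0.png

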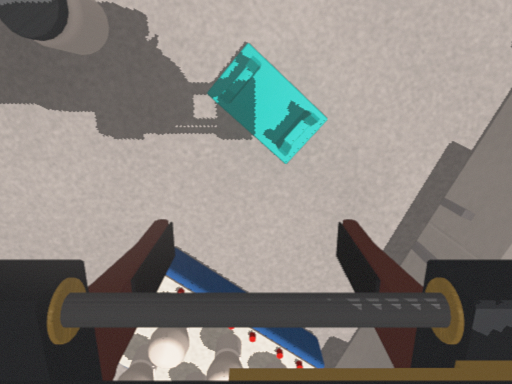

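Run:
```python
import cv2
a=cv2.imread("pics/scene0.png")[100:250,180:330]; b=cv2.imread("pics/side0.png")[180:330,210:360]
cv2.imwrite("pics/crop0.png",cv2.hconcat([cv2.resize(a,(400,400),interpolation=3),cv2.resize(b,(400,400),interpolation=3)]))
```

```text
(no output)
```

View pics/crop0.png

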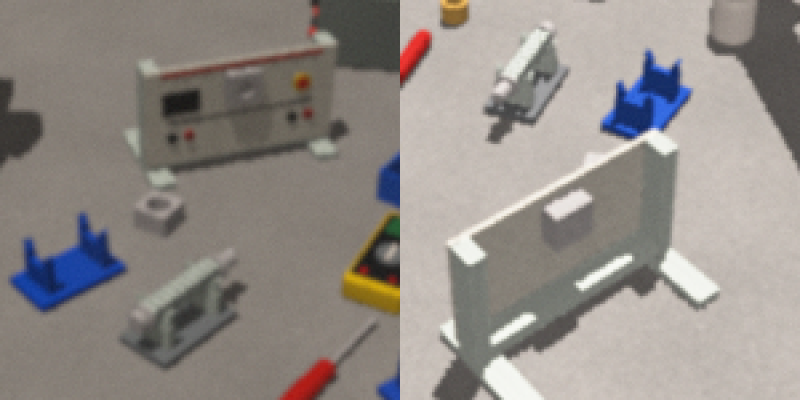

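The grey cradle holding the gauge is at scene (248,214), side (258,208). The blue cradles at scene (205,200) and (346,242) and the turquoise one at (83,275) are empty look-alikes. The panel front, with the bushing at about (272,133), faces the scene camera. Next I'll get rough positions.

```bash
cat > h.py <<'E'
import numpy as np, cv2
from bench import bot, ik, telemetry, cams
from scipy.spatial.transform import Rotation as Ro
def ray(p,uv):
    d=np.array([(uv[0]-p['cx'])/p['fx'],(uv[1]-p['cy'])/p['fy'],1.]); R=p['R']
    return -R.T@p['t'], R.T@d
def onz(p,uv,z):
    c,d=ray(p,uv); return c+d*(z-c[2])/d[2]
def tri(p1,u1,p2,u2):
    c1,d1=ray(p1,u1); c2,d2=ray(p2,u2)
    s=np.linalg.lstsq(np.c_[d1,-d2],c2-c1,rcond=None)[0]
    a=c1+s[0]*d1;b=c2+s[1]*d2; return (a+b)/2,np.linalg.norm(a-b)
def proj(p,X):
    c=p['R']@X+p['t']; return np.array([p['fx']*c[0]/c[2]+p['cx'],p['fy']*c[1]/c[2]+p['cy']])
def quat(z,x):  # tool z and x axes -> wxyz
    z=np.array(z,float);z/=np.linalg.norm(z);x=np.array(x,float);x-=z*(x@z);x/=np.linalg.norm(x)
    return np.roll(Ro.from_matrix(np.c_[x,np.cross(z,x),z]).as_quat(),1)
def snap(n,f):
    p=cams.camera_params(n);im=cams.snapshot(n)[:,:,::-1].copy();cv2.imwrite("pics/"+f,im);return p,im
def st(): 
    o=telemetry.get_obs(); return o
E
python3 - <<'E'
from h import *
S=cams.camera_params("scene");D=cams.camera_params("side")
s=lambda u,v:(180+u*.375,100+v*.375)
d=lambda u,v:(210+(u-400)*.375,180+v*.375)
for n,a,b,h in [("go/nogo near end",s(135,322),d(545,25),.055),("far end",s(232,258),d(500,90),.055)]:
    print(n,onz(S,a,h),onz(D,b,h),tri(S,a,D,b))
print("panel top L",tri(S,s(148,68),D,d(660,140)))
print("panel top R",tri(S,s(328,40),D,d(462,245)))
print("panel z.158",onz(S,s(148,68),.158),onz(S,s(328,40),.158))
print("bushing front rough",onz(S,s(247,92),.12))
for n,a in [("spare",s(160,212)),("blue",s(70,275)),("meter",(327,198)),("driver",(300,241)),("sleeve",(263,270))]: print(n,onz(S,a,.015))
print("tool cam offset", cams.camera_params("wrist")['R'].T@-cams.camera_params("wrist")['t']-st()['tool_pos'])
E
```

```text
go/nogo near end [ 0.55132862 -0.21259284  0.055     ] [ 0.5528539  -0.22111655  0.055     ] (array([ 0.55250082, -0.2157968 ,  0.05830136]), np.float64(0.0019984439683205413))
far end [ 0.58035028 -0.06279806  0.055     ] [ 0.57373207 -0.07252068  0.055     ] (array([ 0.57700723, -0.06668952,  0.05747347]), np.float64(0.009863411627079868))
panel top L (array([0.35599551, 0.09497048, 0.15618296]), np.float64(0.004374095314395059))
panel top R (array([0.50978912, 0.28197684, 0.15684673]), np.float64(0.004749840899379177))
panel z.158 [0.36047252 0.09212381 0.158     ] [0.51301064 0.28073645 0.158     ]
bushing front rough [0.46092606 0.16611967 0.12      ]
spare [0.43170376 0.01057616 0.015     ]
blue [ 0.41383774 -0.14962278  0.015     ]
meter [0.71671242 0.07947421 0.015     ]
driver [ 0.73735934 -0.13962119  0.015     ]
sleeve [ 0.70757275 -0.28936303  0.015     ]
tool cam offset [0.06808324 0.02983497 0.1354724 ]
```

Run:
```python
from h import *
S=cams.camera_params("scene");print("scene cam",-S['R'].T@S['t'])
n=np.array([-.774,.633,0]);t=np.array([.633,.774,0])
b=np.array([.455,.17,.12])
np.set_printoptions(precision=2,suppress=True)
for s in (1,-1):
    g=np.array([.565,-.14,.20]);gx=np.array([.98,-.17,0])*s
    print("grasp",s,ik(g,quat([0,0,-1],gx)))
    for off in (.10,.16,.22):
        print("ins",s,off,ik(b-n*off,quat([0,0,-1],t*s)))
```

```text
scene cam [ 1.12232771 -0.99172014  0.90464809]
grasp 1 [ 0.5   0.42 -0.45  1.74  0.21  1.03 -0.2 ]
ins 1 0.1 [ 0.28  0.54 -0.76  1.89  0.47  0.9   0.19]
ins 1 0.16 [ 0.36  0.61 -0.78  1.79  0.52  0.96  0.25]
ins 1 0.22 [ 0.42  0.69 -0.81  1.68  0.57  1.03  0.3 ]
grasp -1 [-0.65  0.7   1.26  1.81 -0.72  1.19 -2.48]
ins -1 0.1 [-0.04  0.44 -0.32  1.91  0.19  0.82 -2.71]
ins -1 0.16 [-0.03  0.49 -0.22  1.82  0.14  0.85 -2.58]
ins -1 0.22 [-0.02  0.55 -0.15  1.71  0.1   0.89 -2.47]
```

Run:
```python
from h import *
np.set_printoptions(precision=3,suppress=True)
n=np.array([-.774,.633,0]);t=np.array([.633,.774,0]);Z=np.array([0,0,1.])
b=np.array([.455,.17,.12])
def view(tilt,dist):
    a=np.radians(tilt); z=-np.cos(a)*Z+np.sin(a)*n; x=-t; y=np.cross(z,x)
    a2=np.radians(tilt+15.7); v=-np.cos(a2)*Z+np.sin(a2)*n
    cam=b-dist*v
    return cam+.074*y+.135*z, quat(z,x)
for tl,d in [(40,.3),(30,.3),(30,.35),(20,.3)]:
    P,Q=view(tl,d); q=ik(P,Q); print(tl,d,P,q)
    if q is not None: break
bot.move_pose(P,Q)
print(st()['time_s'],st()['tool_pos'])
p,im=snap("wrist","w1.png"); np.save("w1.npy",p,allow_pickle=True)
```

```text
40 0.3 [0.536 0.104 0.233] [ 0.07   0.627 -0.146  1.471 -0.372  1.585 -2.229]
2.725 [0.536 0.103 0.233]
```

View pics/w1.png

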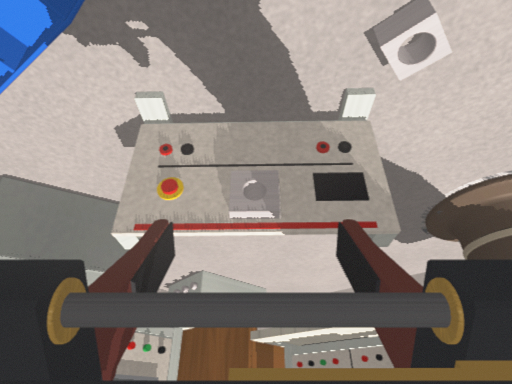

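Run:
```python
import cv2
a=cv2.imread("pics/w1.png")
c=cv2.resize(a[155:240,210:300],None,fx=8,fy=7,interpolation=2)
cv2.imwrite("pics/w1c.png",c[:600])
```

```text
(no output)
```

View pics/w1c.png

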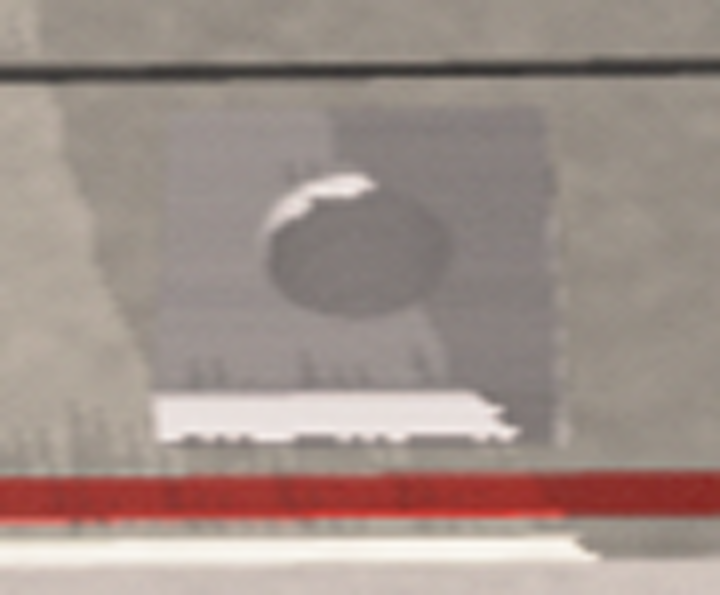

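Run:
```python
from h import *
np.set_printoptions(precision=4,suppress=True)
p=np.load("w1.npy",allow_pickle=True).item(); im=cv2.imread("pics/w1.png").astype(int)
B,G,R=[im[:,:,i] for i in range(3)]
def fit(w,vs,us):
    pts=[]
    for u in us:
        c=w[vs[0]:vs[1],u].clip(0); 
        if c.sum()>0: pts.append((u,(c*np.arange(*vs)).sum()/c.sum()))
    pts=np.array(pts); k=np.polyfit(pts[:,0],pts[:,1],1); r=pts[:,1]-np.polyval(k,pts[:,0])
    ok=abs(r)<1; k=np.polyfit(pts[ok,0],pts[ok,1],1); print(k,abs(r[ok]).max(),ok.sum()); return k
for nm,k,z in [("red",fit(R-(G+B)/2-40,(215,236),range(150,335)),.15),("black",fit(110-im.mean(2),(155,176),range(190,345)),.13)]:
    for zz in (z-.01,z):
        a=onz(p,(160,np.polyval(k,160)),zz);b=onz(p,(340,np.polyval(k,340)),zz); d=a-b;d/=np.linalg.norm(d); print(nm,zz,-d,a,b,"yaw of t",np.degrees(np.arctan2(-d[1],-d[0])))
bc=(254.25,189.57)
print("bore z.12",onz(p,bc,.12))
def px(cu,cv): return (210+(cu+.5)/8-.5,155+(cv+.5)/7-.5)
for q,z in [((160,392),.143),((552,392),.143),((165,105),.097),((550,105),.097)]: print(q,onz(p,px(*q),z))
# panel ends
print("cam",-p['R'].T@p['t'])
```

```text
[ -0.0123 228.7636] 0.5409789485958072 162
[ -0.0182 169.1724] 0.9844231581312499 44
red 0.13999999999999999 [-0.6136 -0.7896 -0.    ] [0.4861 0.2641 0.14  ] [0.3782 0.1253 0.14  ] yaw of t -127.84783277480899
red 0.15 [-0.6136 -0.7896 -0.    ] [0.497 0.247 0.15 ] [0.3964 0.1176 0.15  ] yaw of t -127.847832774809
black 0.12000000000000001 [-0.6112 -0.7915 -0.    ] [0.532  0.2087 0.12  ] [0.4404 0.0901 0.12  ] yaw of t -127.6728853334703
black 0.13 [-0.6112 -0.7915 -0.    ] [0.5389 0.197  0.13  ] [0.4527 0.0854 0.13  ] yaw of t -127.6728853334703
bore z.12 [0.455  0.1699 0.12  ]
(160, 392) [0.4695 0.1861 0.143 ]
(552, 392) [0.4421 0.1527 0.143 ]
(165, 105) [0.47   0.1876 0.097 ]
(550, 105) [0.4406 0.1517 0.097 ]
cam [0.6486 0.0102 0.289 ]
```

Run:
```python
from h import *
np.set_printoptions(precision=3,suppress=True)
g=np.array([.565,-.14,.29]); ax=np.array([.165,.986,0]); x=np.array([.986,-.165,0])
P=g-ax*.05; Q=quat([0,0,-1],x); print(ik(P,Q))
bot.move_pose(P,Q)
print(st()['time_s'],st()['tool_pos'])
p,im=snap("wrist","w2.png"); np.save("w2.npy",p,allow_pickle=True)
cv2.imwrite("pics/w2c.png",cv2.resize(im[20:240,150:370],(600,600),interpolation=2))
```

```text
[ 0.644  0.366 -0.53   1.606  0.194  1.222 -0.089]
4.625 [ 0.557 -0.189  0.29 ]
```

View pics/w2.png

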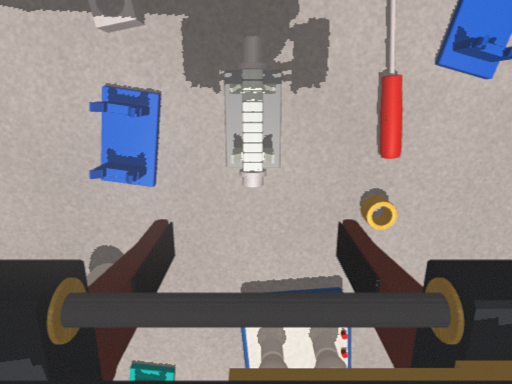

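View pics/w2c.png

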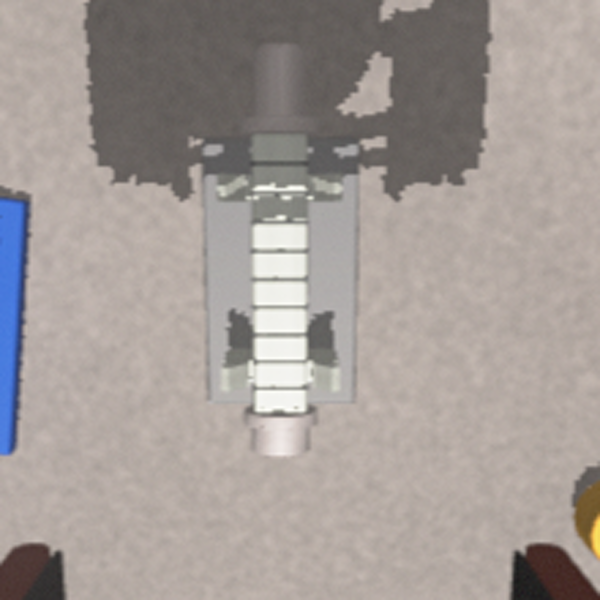

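Run:
```python
from h import *
np.set_printoptions(precision=4,suppress=True)
p=np.load("w2.npy",allow_pickle=True).item(); im=cv2.imread("pics/w2.png")
f=600/220
px=lambda u,v:(150+(u+.5)/f-.5,20+(v+.5)/f-.5)
a=onz(p,px(279,132),.066);b=onz(p,px(281,412),.066)
print(a,b,(a+b)/2,np.linalg.norm(a-b),np.degrees(np.arctan2(*(a-b)[1::-1])))
# white part of the grip: row-wise edges
g=im.mean(2); rows=[];
for v in range(100,172):
    w=np.where(g[v,225:285]>205)[0]
    if len(w)>12: rows.append((v,225+w[0],225+w[-1]))
rows=np.array(rows); c=(rows[:,1]+rows[:,2])/2; k=np.polyfit(rows[:,0],c,1); print(k,len(rows),np.median(rows[:,2]-rows[:,1]+1))
A=onz(p,(np.polyval(k,70),70),.066);Bq=onz(p,(np.polyval(k,170),170),.066);d=A-Bq;print(A,Bq,np.degrees(np.arctan2(d[1],d[0])))
print("axis yaw from cradle edges L,R", end=' ')
for (u1,v1),(u2,v2) in [((205,180),(209,400)),((359,180),(355,400))]:
    d=onz(p,px(u1,v1),.012)-onz(p,px(u2,v2),.012); print(onz(p,px(u1,v1),.012),onz(p,px(u2,v2),.012),np.degrees(np.arctan2(d[1],d[0])))
print("tips go",onz(p,px(279,44),.06),"nogo",onz(p,px(279,456),.06))
```

```text
[ 0.5708 -0.0891  0.066 ] [ 0.5534 -0.1966  0.066 ] [ 0.5621 -0.1429  0.066 ] 0.10886955982128134 80.76430927823543
[  0.0167 250.0509] 60 19.0
[ 0.5697 -0.0908  0.066 ] [ 0.5537 -0.1958  0.066 ] 81.31101859402571
axis yaw from cradle edges L,R [ 0.5353 -0.0993  0.012 ] [ 0.5183 -0.1972  0.012 ] 80.1320128367286
[ 0.6026 -0.1106  0.012 ] [ 0.5864 -0.2086  0.012 ] 80.63207567553349
tips go [ 0.5761 -0.0579  0.06  ] nogo [ 0.549  -0.2167  0.06  ]
```

Go (long plug) end is at w2 crop (279,45), no-go at (279,455), lying in the grey cradle, so this is the one to grasp.

Run:
```python
from h import *
np.set_printoptions(precision=4,suppress=True)
th=np.radians(80.6); x=[np.sin(th),-np.cos(th),0]; Q=quat([0,0,-1],x)
g=np.array([.5621,-.1428,0])
bot.move_pose(g+[0,0,.13],Q)
print(bot.line_to(g+[0,0,.061],max_speed=.08,f_stop=12),st()['tool_pos'],st()['wrist_force'])
bot.move_gripper(0.0)
o=st();print(o['time_s'],o['finger_gap']*88,o['tool_pos'],o['wrist_force'])
snap("wrist","w3.png")
```

```text
False [ 0.5625 -0.1428  0.0614] [-0.2633  0.2782  0.203 ]
7.425 21.966246831803467 [ 0.5619 -0.1428  0.061 ] [-0.5243  0.4446  0.8096]
```

View pics/w3.png

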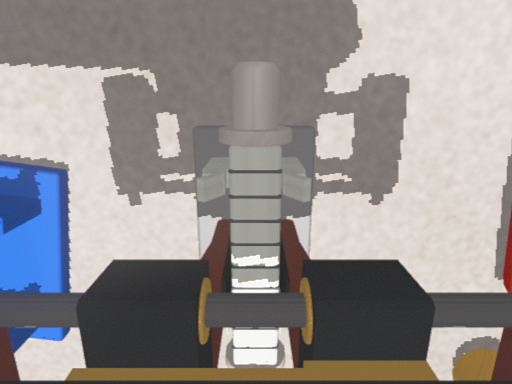

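Run:
```python
from h import *
np.set_printoptions(precision=4,suppress=True)
p=cams.camera_params("wrist"); T=st()['tool_pos']; th=np.radians(80.6);ax=np.array([np.cos(th),np.sin(th),0]);lat=np.array([np.sin(th),-np.cos(th),0])
for n_,uv,z in [("gripend",(255.5,144),.066),("shoulder far top rim",(255,125),.071),("tip top",(255,64),.063)]:
    X=onz(p,uv,z)-T; print(n_,X@ax,X@lat)
t=np.array([.6136,.7896,0]);n=np.array([-.7896,.6136,0]);b=np.array([.4552,.1697,.126])
P0=T+[0,0,.12]
bot.line_to(P0,max_speed=.15)
o=st();print("lift",o['finger_gap']*88,o['wrist_force'],o['torque'])
Q=quat([0,0,-1],t)
A=b-n*(.087+.04)
print(ik(A+[0,0,.06],Q))
bot.move_pose(A+[0,0,.04],Q); bot.line_to(A,max_speed=.1)
o=st();print(o['time_s'],o['tool_pos'],A,o['q'],o['wrist_force'],o['torque'])
p,im=snap("wrist","w4.png"); np.save("w4.npy",p,allow_pickle=True)
snap("scene","s4.png");snap("side","d4.png")
```

```text
gripend 0.05479254319706257 0.0008381701832065968
shoulder far top rim 0.06270634614633919 0.000640524296500258
tip top 0.08507224363709043 0.0006347304987162982
lift 21.885938569422514 [-0.3863 -0.6209 -3.633 ] [-0.0251  0.01   -0.0292]
[ 0.3539  0.494  -0.811   1.7798  0.4088  1.0447  0.3025]
9.9083 [0.5556 0.0915 0.1259] [0.5555 0.0918 0.126 ] [ 0.3165  0.5639 -0.7659  1.8345  0.4774  0.9372  0.2461] [-0.4382 -0.3016 -3.033 ] [ 0.0275 -0.1271  0.0296]
```

View pics/w4.png

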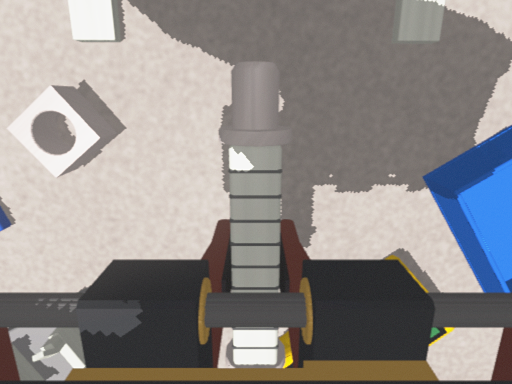

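View pics/s4.png

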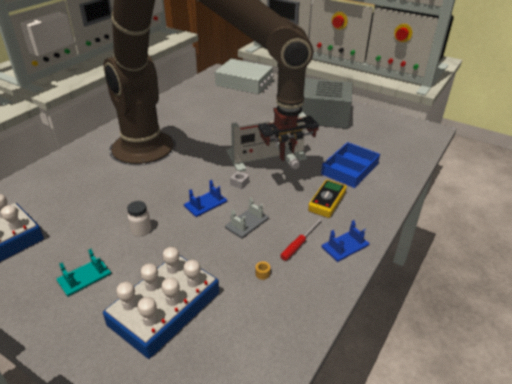

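```bash
cat >> h.py <<'E'
t=np.array([.6136,.7896,0]);n=np.array([-.7896,.6136,0]);b=np.array([.4552,.1697,.126])+.0006*t
def rep(m=''):
    o=st();d=o['tool_pos']-b;f=o['wrist_force']; print(m,'t=%.2f'%o['time_s'],'n %.1f t %.1f z %.1f mm'%tuple(1e3*np.array([d@n,d@t,d[2]])),'F n %.1f t %.1f z %.1f'%(f@n,f@t,f[2]),'M n %.2f t %.2f z %.2f'%(o['torque']@n,o['torque']@t,o['torque'][2]),'gap %.2f'%(o['finger_gap']*88))
    return o
E
python3 - <<'E'
from h import *
rep()
bot.line_to(b-n*(.087+.008),max_speed=.1);rep("pre")
print(bot.line_to(b-n*(.087-.012),max_speed=.03,f_stop=4));rep("stop1")
E
```

```text
t=10.06 n -127.3 t -0.2 z 0.7 mm F n -0.4 t -0.0 z -3.1 M n -0.14 t -0.09 z -0.00 gap 21.54
pre t=10.53 n -94.4 t 0.2 z 0.3 mm F n -0.4 t 0.1 z -2.9 M n -0.09 t -0.11 z -0.03 gap 21.80
False
stop1 t=11.34 n -75.2 t 0.0 z 0.0 mm F n -0.4 t -1.0 z -3.4 M n -0.05 t -0.07 z 0.05 gap 22.22
```

Tip is 12 mm past the nominal mouth with no resistance. Now I'll feel for the shoulder.

Run:
```python
from h import *
print(bot.line_to(b-n*(.087-.019),max_speed=.03,f_stop=4));rep("mid")
print(bot.line_to(b-n*(.061-.010),max_speed=.015,f_stop=5));rep("home?")
bot.hold(.2); rep("held"); snap("scene","s5.png"); snap("side","d5.png")
```

```text
False
mid t=11.72 n -67.8 t 0.0 z 0.0 mm F n 0.3 t -0.4 z -2.8 M n -0.14 t -0.13 z 0.04 gap 21.80
True
home? t=12.47 n -57.5 t -0.5 z -0.4 mm F n -1.6 t -0.6 z -2.1 M n -0.24 t -0.36 z -0.04 gap 21.78
held t=12.68 n -57.5 t -0.6 z -0.7 mm F n -2.7 t -0.0 z -0.3 M n -0.33 t -0.37 z -0.08 gap 22.21
```

Run:
```python
from h import *
T=st()['tool_pos']; 
print(bot.line_to(b-n*.050,max_speed=.015,f_stop=4));rep("again")
bot.hold(.5);rep("held"); snap("scene","s6.png"); snap("side","d6.png"); p,w=snap("wrist","w6.png")
a=cv2.imread("pics/s6.png")[110:190,230:330]
cv2.imwrite("pics/c6.png",cv2.resize(a,(750,600),interpolation=2))
```

```text
True
again t=13.01 n -57.6 t -0.7 z -0.8 mm F n -0.5 t 0.7 z 0.5 M n -0.36 t -0.03 z -0.11 gap 21.71
held t=13.51 n -57.6 t -0.7 z -1.0 mm F n 0.1 t 1.6 z 2.1 M n -0.39 t 0.47 z -0.11 gap 21.91
```

View pics/c6.png

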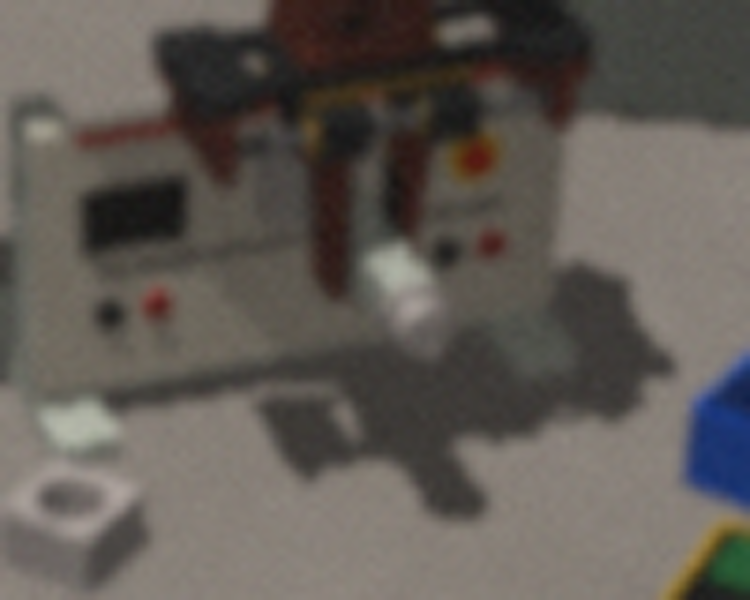

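View pics/w6.png

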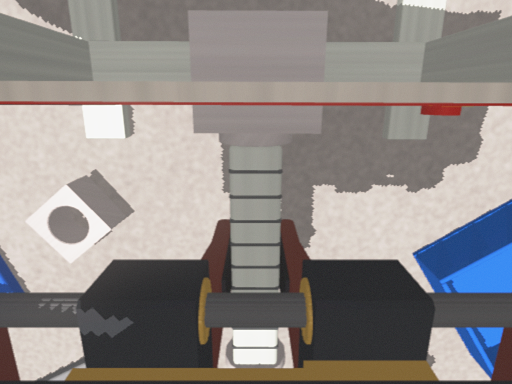

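Run:
```python
from h import *
o=rep();p=cams.camera_params("wrist");T=o['tool_pos']
for uv,z in [((258,133),.143),((255,144),.131),((255,134),.136)]:
    X=onz(p,uv,z); print(uv,1e3*((X-T)@n),1e3*((X-T)@t))
for u in (193,321):
    X=onz(p,(u,132),.143); print(1e3*((X-T)@t),1e3*((X-b)@t))
q=o['tcp_rot'];R=Ro.from_quat(np.roll(q,-1)).as_matrix();print("tool x.t,",R[:,0]@t,"z",R[:,2], "x",R[:,0],"tilt deg about t", np.degrees(np.arcsin(R[:,2]@n)))
```

```text
t=13.66 n -57.6 t -0.7 z -1.0 mm F n 1.2 t 2.3 z 1.7 M n -0.46 t 0.57 z -0.15 gap 22.03
(258, 133) 60.3785438286515 0.7847826672590111
(255, 144) 54.73029166261136 -0.30750373391578356
(255, 134) 59.23449811910284 -0.2954281095342966
-22.381822903038113 -23.094400132485926
23.22855391154643 22.51597668209862
tool x.t, 0.9999851547720291 z [-3.07755559e-04 -1.05518235e-03 -9.99999396e-01] x [ 0.61465697  0.78879387 -0.00102149] tilt deg about t -0.023173628119913234
```

Run:
```python
from h import *
T=rep()['tool_pos']; q=quat([0,0,-1],t)
for dn in (.001,.002,.003):
    r=bot.line_to(T+n*dn+t*.0005+np.array([0,0,.0006]),max_speed=.01,rotation=q,f_stop=10); rep("dn %.3f %s"%(dn,r)); bot.hold(.15); o=rep("  h")
    if o['wrist_force']@n<-4: break
```

```text
t=13.66 n -57.6 t -0.7 z -1.0 mm F n 1.2 t 2.3 z 1.7 M n -0.46 t 0.57 z -0.15 gap 22.03
dn 0.001 False t=13.97 n -57.5 t -0.6 z -0.6 mm F n -5.3 t 0.8 z -2.7 M n -0.31 t -0.98 z -0.13 gap 22.15
  h t=14.12 n -57.4 t -0.6 z -0.6 mm F n -4.9 t 1.0 z -3.5 M n -0.21 t -1.24 z -0.14 gap 21.82
```

Run:
```python
from h import *
bot.hold(.5);rep();bot.hold(.5);rep("end hold")
```

```text
t=14.62 n -57.5 t -0.6 z -0.6 mm F n -5.3 t 0.6 z -3.6 M n -0.27 t -1.21 z -0.12 gap 21.85
end hold t=15.12 n -57.5 t -0.6 z -0.6 mm F n -6.3 t 0.6 z -3.6 M n -0.24 t -1.20 z -0.14 gap 22.15
```

Run:
```python
from h import *
np.set_printoptions(precision=3,suppress=True)
T=st()['tool_pos']; 
bot.line_to(T-n*.045,max_speed=.08); rep("out")
T=st()['tool_pos']
bot.line_to(T-n*.09+np.array([0,0,.09]),max_speed=.15); rep("away")
Q=quat([0,0,-1],-t); f=3.5e-3
A=b-.0005*t-n*(.073+.030-f)
print(ik(A-n*.05+[0,0,.08],Q)); 
bot.move_pose(A-n*.05+[0,0,.08],Q); rep("turned"); print(st()['q'])
bot.line_to(A,max_speed=.12); rep("pre")
p,w=snap("wrist","w7.png"); np.save("w7.npy",p,allow_pickle=True)
```

```text
out t=15.84 n -102.1 t -0.7 z -0.7 mm F n 0.4 t -0.4 z -3.4 M n -0.05 t -0.12 z -0.01 gap 21.96
away t=16.84 n -191.0 t -0.8 z 88.7 mm F n -0.1 t -0.3 z -3.8 M n -0.10 t -0.13 z -0.01 gap 22.05
[-0.116  0.377 -0.134  1.754  0.058  1.014 -2.503]
turned t=19.31 n -149.4 t -0.5 z 79.9 mm F n -0.7 t 0.4 z -3.5 M n -0.08 t 0.06 z -0.01 gap 21.98
[-0.116  0.377 -0.134  1.754  0.058  1.014 -2.502]
pre t=20.24 n -100.2 t -0.1 z 0.6 mm F n 0.1 t -0.7 z -3.0 M n -0.07 t 0.07 z 0.04 gap 22.10
```

View pics/w7.png

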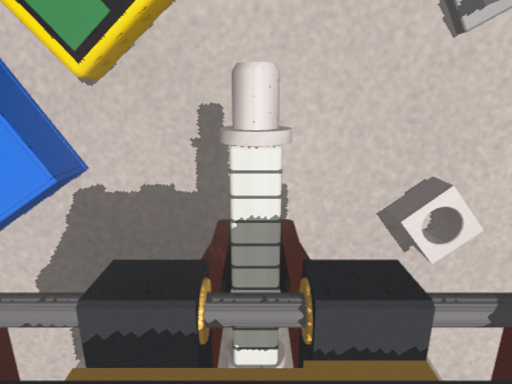

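Run:
```python
from h import *
f=.0035; c=b-.0005*t+np.array([0,0,-.0003]); q=quat([0,0,-1],-t)
bot.line_to(c-n*(.073+.008-f),max_speed=.08,rotation=q); F0=rep("near")['wrist_force']
print(bot.line_to(c-n*(.073-.006-f),max_speed=.015,f_stop=4)); o=rep("contact")
T=o['tool_pos']; d=(T-c)@n
for k in range(1,9):
    r=bot.line_to(c+n*(d+.0007*k),max_speed=.01,rotation=q,f_stop=15); bot.hold(.1); o=rep("k%d %s"%(k,r))
    if (o['wrist_force']-F0)@n<-11: break
bot.hold(.5);rep("held");bot.hold(.4);rep("held")
```

```text
near t=20.72 n -76.9 t -0.2 z -0.0 mm F n -0.3 t -0.5 z -2.5 M n -0.09 t 0.04 z 0.01 gap 21.62
True
contact t=21.33 n -69.4 t -0.9 z -0.7 mm F n -3.1 t 0.0 z -1.7 M n -0.17 t -0.36 z -0.06 gap 21.99
k1 False t=21.73 n -69.3 t -0.8 z -0.4 mm F n -4.4 t -0.6 z -3.7 M n 0.02 t -1.11 z -0.03 gap 21.83
k2 False t=22.07 n -69.3 t -0.8 z -0.3 mm F n -7.4 t -0.6 z -4.8 M n 0.01 t -1.57 z -0.03 gap 21.81
k3 False t=22.43 n -69.3 t -0.8 z -0.2 mm F n -10.8 t -0.9 z -5.1 M n 0.05 t -2.03 z 0.08 gap 21.63
k4 False t=22.77 n -69.2 t -0.8 z -0.1 mm F n -10.8 t -0.3 z -5.8 M n 0.02 t -2.49 z 0.03 gap 21.77
k5 False t=23.12 n -69.2 t -0.8 z -0.0 mm F n -13.3 t 0.3 z -6.4 M n 0.06 t -2.88 z 0.03 gap 21.46
held t=23.62 n -69.2 t -0.8 z -0.0 mm F n -12.7 t -1.0 z -6.0 M n 0.04 t -2.87 z -0.00 gap 22.06
held t=24.02 n -69.2 t -0.8 z -0.0 mm F n -12.2 t -0.4 z -6.1 M n 0.12 t -2.85 z 0.03 gap 22.07
```

Run:
```python
from h import *
np.set_printoptions(precision=3,suppress=True)
T=st()['tool_pos']
bot.line_to(T-n*.04,max_speed=.08); T=st()['tool_pos']
bot.line_to(T-n*.10+np.array([0,0,.10]),max_speed=.15); rep("away")
th=np.radians(80.6); Q=quat([0,0,-1],[np.sin(th),-np.cos(th),0])
g=np.array([.5619,-.1428,0])
print(ik(g+[0,0,.17],Q))
bot.move_pose(g+[0,0,.17],Q);rep("over"); print(st()['q'])
snap("wrist","w8.png")
```

```text
away t=25.81 n -207.7 t -1.0 z 98.9 mm F n 0.4 t -0.3 z -2.8 M n -0.02 t 0.09 z 0.02 gap 21.66
[ 0.537  0.462 -0.495  1.769  0.258  0.976 -0.224]
over t=27.71 n -275.8 t -181.5 z 44.0 mm F n 0.5 t 0.3 z -2.5 M n 0.01 t -0.05 z -0.02 gap 22.01
[ 0.536  0.462 -0.495  1.769  0.258  0.976 -0.225]
```

View pics/w8.png

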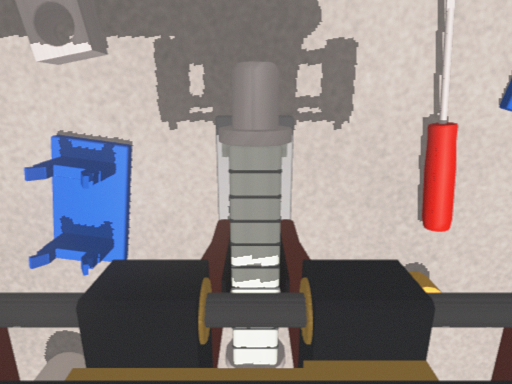

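Run:
```python
from h import *
np.set_printoptions(precision=4,suppress=True)
g=np.array([.5619,-.1428,0])
bot.line_to(g+[0,0,.072],max_speed=.12);o=st();print(o['tool_pos'],o['wrist_force'])
print(bot.line_to(g+[0,0,.060],max_speed=.02,f_stop=5));o=st();print(o['tool_pos'],o['wrist_force'],o['time_s'])
```

```text
[ 0.5625 -0.1428  0.0727] [ 0.243  -0.0467 -3.2548]
True
[ 0.5618 -0.1428  0.0609] [-0.0261 -0.5175  6.1118] 29.275
```

Seated at the original height, so I'll release and withdraw.

Run:
```python
from h import *
np.set_printoptions(precision=4,suppress=True)
g=np.array([.5619,-.1428,0])
bot.move_gripper(1.0);o=st();print(o['finger_gap'],o['wrist_force'])
bot.line_to(g+[0,0,.13],max_speed=.08)
ax=np.array([.163,.987,0])
bot.line_to(g+[0,0,.29]-ax*.05,max_speed=.15)
bot.hold(.3);print(st()['time_s'])
p,im=snap("wrist","w9.png");snap("scene","s9.png")
cv2.imwrite("pics/w9c.png",cv2.resize(im[20:240,150:370],(600,600),interpolation=2))
```

```text
1.001035691016866 [-0.2195  0.1281  0.4539]
32.975
```

View pics/w9c.png

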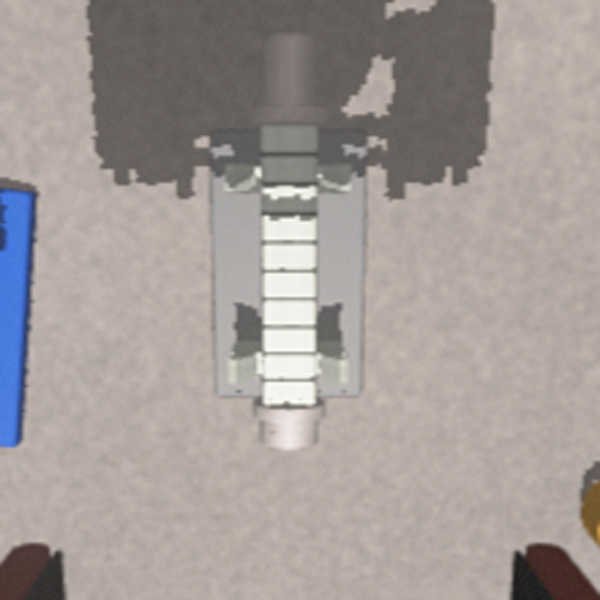

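View pics/s9.png

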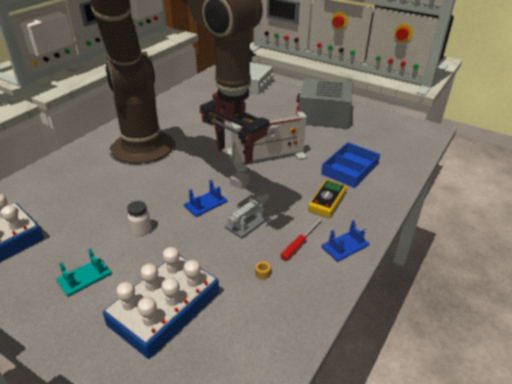

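The gauge lies in the grey cradle as it did before (crop: go end (289,35), no-go end (289,448)). Everything else in the scene view is where it was, so I'm handing in.

```bash
python3 -c "
from bench import bot
print(bot.close_job())"
```

```text
the job is handed in; nothing more can be done
None
```

The go end went fully into the bushing, the no-go end was refused, and the gauge is back in the grey cradle, released. I handed in at about 33 s of the 69 s allowed.

- **Go end:** It slid in freely until the shoulder stopped on the bushing front, about 3.5 mm deeper than my camera estimate of the front. The wrist picture put the bushing front 60.4 mm ahead of the gauge's middle, against 61 mm expected. I held it there with about 5–6 N for 1 s. The first force-stop contact faded to almost nothing while it held, so I re-centred slightly and pressed lightly again.
- **No-go end:** After turning the gauge round, the plug stopped at the bushing mouth, within 0.3 mm of where the go end had put it. I held it there with about 12–13 N for 1 s and it did not enter. It sat about 0.3 mm sideways of where the bore had centred the go plug. I judged "squarely" from the tool's commanded angle and the gauge's unchanged look in the grip afterwards, not from a separate measurement.
- **Return:** The gauge seated at its original height. The last pictures show it lying in the cradle as before, with no bystander visibly moved.

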